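# Load a sample rod into a conductivity test stand

## Task

Take the thin rod from the rod rack and feed it endwise through the guide tube of the test stand, from the flared end, with its tail riding over the stop plate, until its nose pushes the spring contact in; then lower its tail into the V-rest in front of the stop plate, so that the spring holds the rod against the plate, and let go. Do not push the spring contact onto its end stop, and leave the thick rod and the other things where they are.

Things in the scene. Friction and masses are not known exactly. Their poses are not given: they have to be found in the camera images.
- rod_center (a point): The thin rod: plain round brass-coloured metal rod, 12 mm diameter, 300 mm long, about 0.3 kg, both ends alike (1.5 mm chamfer). The point is the middle of the rod, on its axis; x runs along the rod (the ends lie at x = -150 and +150 mm). It starts lying level in one of the two pairs of V-notches of the rack, its axis 50 mm above the table.
- thick_rod_center (a point): The thick rod, to be left alone: same metal, 20 mm diameter, 300 mm long (too thick for the tube), in the other pair of notches, 64 mm beside the thin rod. Middle of the rod; x along it.
- rack: Fixed grey plastic rod rack. Origin: centre of its underside on the table; x runs along the rods, z up. Base 200 x 125 x 12 mm; at x = -85 and +85 mm stand notched walls 16 mm thick, their V-notches at y = -32 and +32 mm, open above (notch flanks reach 56 mm above the table). Between the walls the rods hang free above the base.
- tube_mouth (a point): Flared mouth of the stand's guide tube: centre of the mouth, on the bore axis, 55 mm above the table. x is the feed direction (level, into the tube), z up; the stand's places are given in this frame. The bore is 26 mm wide at the mouth, narrows over the first 12 mm to 15.5 mm and stays so to its end at x = 80 mm (rod play 3.5 mm). Outside, the tube is at most 36 mm wide.
- stand: The fixed test stand; origin on the table under the tube mouth, x the feed direction, z up. Base plate 85 mm wide, top 12 mm above the table, from x = -190 to +195 mm. In feed order: stop plate, V-rest (x = -170 to -146 mm), free space for the fingers (-146 to 0), guide tube (0 to 80), gap (80 to 122), spring contact, black housing (from 156, 84 mm high).
- tube_exit (a point): Far end of the guide tube, on the bore axis, at x = 80 mm from the mouth; same axes.
- stop_edge (a point): Mid-width of the top edge of the stop plate's face that looks to the tube: x = -170, z = -0.75 mm from the mouth. Plate x = -178 to -170 mm, 44 mm wide. The V-rest's 90-degree flanks rise to 7 mm over the bore axis. A rod in V-rest and bore lies level, its axis 1.75 mm under the bore's. To pass over the plate its tail must be 7 mm higher: tilt it nose down about 0.03 rad; the tube's play allows it.
- contact_face (a point): Centre of the face of the spring contact: a copper-coloured disc, 22 mm diameter, 2 mm below the bore axis, at x = 122 mm from the tube mouth when free. x is the direction in which it is pushed in. In the gap from x = 80 to 122 mm the rod is open to view.
- contact (a joint): How far the spring contact is pushed in (m): 0 free, end stop at 0.020. Force about 2.7 N at the start of travel and 0.45 N more per mm. With the rod's tail against the stop plate it reads 0.008 (6.3 N); the tail comes free of the plate, and can be lowered, beyond that.
- ingot_a: Bystander: two cast gold-coloured bars in a stack, 115 x 52 x 36 mm; origin under its middle, on the table.
- ingot_b: Bystander: one cast gold-coloured bar, 115 x 52 x 18 mm; origin under its middle, on the table.
- analyser: Bystander: yellow and black hand-held analyser lying on the table, 230 x 160 x 65 mm; origin under its middle, on the table.
- coin_tray: Bystander: grey tray with four compartments, 150 x 110 x 30 mm; origin under its middle, on the table.
- calculator: Bystander: black calculator, 70 x 120 x 12 mm; origin under its middle, on the table.
- caliper: Bystander: steel caliper, 230 mm long; origin under its middle, on the table.
- rod: The thin rod itself, same place and axes as its middle point.

How it is judged:
By the outcome, as a careful person would: the job done as asked, in the order asked, and still so for the second after the job is handed in, with the robot touching nothing.
It also fails if it takes over 48 s, if anything falls off the work surface, if the arm or the gripper's body presses on something with over 40 N, if the wrist force passes 120 N, or if a joint passes its speed limit or range.

## Robot

A 7-joint arm with a two-finger parallel gripper is mounted at the origin on the work surface. World frame = base frame: x ahead of the robot, y to its left, z up, the work surface at z = 0. Lengths are in m, angles in rad, forces in N, time in s.
With the tool pointing down it reaches from about 0.425 to 0.875 m from the base axis. Payload 8.4 kg.
Tool frame: the origin (TCP) lies at the very end of the fingers, on their centre line; the grasp point (between the pads) lies 19 mm behind it; z points along the fingers, y is the line along which they close (so a half turn about z gives the same grasp; the last joint's range is limited). The gripper opens to 85 mm and grips with 20 to 120 N. Pads are 22 mm wide; open, the fingers measure 114 mm over their backs; the gripper's body (76 mm by 85 mm) begins 54 mm behind the grasp point. The pads swing forward as they close: fully open they stand 13 mm farther back than shut.
Start: joints at [-1.315, 0.333, 0.04, 1.465, -0.013, 1.343, -0.059], TCP at [0.226, 0.609, 0.231] pointing down, gripper open.
Joint ranges: [-2.58, 2.58], [-0.38, 2.09], [-1.3, 1.39], [0.25, 2.4], [-1.5, 4.64], [0.08, 2.09], [-2.65, 2.65]. Speed limits (rad/s): [2.22, 2.22, 2.79, 2.79, 3.14, 3.14, 3.14].

## Interface

Orientations are given as [roll, pitch, yaw] about the fixed x, y, z axes, in that order (R = Rz(yaw) Ry(pitch) Rx(roll)).
In Python, from cell import r, optics, sign_off gives the robot as it stands.
- The arm moves only by the tool move_arm, never from a script. Its argument "motion" is one flat list of numbers, 7 for each row, row after row: the shift along the tool's x, y, z in mm, then the turn, a rotation vector about the tool's x, y, z in rad, then the opening, from 0 (shut) to 1 (fully open). A call has 1 to 8 rows; each row is the pose to reach, as a shift and turn from the pose commanded when the call began, along the tool's axes at that moment; what a row does not reach only later rows make up. A row lasts 1/12 s, in which the tool goes at most 41.7 mm and 7.16 degrees, less where a joint would pass 70% of its speed; a pose out of reach is approached as far as the arm can. A call with a gripper value outside its range is refused whole. The fingers move at their own pace and stop on an object; the grip force is fixed at half the most. Time passes only in rows, so rows that repeat a pose let the fingers close. It gives the time, the measured TCP pose, the force, the opening and the grip force at its end, in the units of the state.
- r.read_state(): the state, without advancing time (a new reading comes with each control period).
- optics.capture(name): name is "side" or "top" or "wrist"; returns the picture (384x512x3 uint8, blue, green, red); there is no depth.
- optics.camera_model(name): a dict with "vertical_fov" (degrees; the focal length in pixels is half the picture's height over the tangent of half this angle, whatever the lens; pixels are square), "cx", "cy" (the principal point, pixels), "rvec" (rotation vector, rad) and "tvec" (3), from world to camera coordinates, as OpenCV has them; the wrist camera has in their place "mount" (4x4, takes a point from camera to tool coordinates, whose origin is the TCP and whose axes are the flange's). Camera axes: x right, y down, z forward; pixel columns grow to the right and rows downward; lengths in m; the calibration is good to about 2 mm. The wrist camera is an equidistant fisheye: a pixel r from the principal point sees the ray r / f radians off the axis. A picture is of the moment at which its call begins: read the wrist's pose just before it. camera_model takes no time and is no camera call.
- sign_off(): hands the job in; it is judged then, once.
The state is a dict: "clock": time; "joint_positions": joint angles; "joint_velocities": joint speeds; "joint_torque": joint torques, N m; "tool_pos": TCP position; "eef_rot": TCP orientation; "wrist_force": force on the tool from outside, world axes, zero at the start; "moment": the same for the moment, N m; "grip_width": finger opening in m; "grasp_force": force on a finger pad.
Only numpy, scipy, OpenCV 4.12 (cv2) and the standard library are available. Lean on these libraries where they do the work, as an engineer would, in place of code of your own. Each camera call takes 0.05 s, during which the arm holds its last target. There are 200 camera calls.

## Working session

There is one attempt and no reset: what is moved stays moved. The work goes in short steps, Python scripts to look and compute and a tool call to move; the robot and the scene stay as the last step left them, time stands still between calls to the robot, and variables do not carry over. Pictures are saved under pics/ and viewed, at most 10 in all, crops included, and the job is handed in when it is done.

Besides the shell and the picture viewer there is one more tool, called after "Call:" by a JSON object that holds its "fn" and its "kwargs". move_arm: Moves the arm, as the interface text tells. Its arguments: {"type":"object","properties":{"motion":{"type":"array"}},"required":["motion"]}

```bash
ls; mkdir -p pics
python3 - <<'E'
from cell import r, optics
import cv2,numpy as np
s=r.read_state(); print({k:np.round(v,3).tolist() for k,v in s.items()})
for n in ("side","top"):
    cv2.imwrite(f"pics/{n}0.png",optics.capture(n)); print(n,optics.camera_model(n))
print(optics.camera_model("wrist"))
cv2.imwrite("pics/both0.png",np.hstack([cv2.imread("pics/side0.png"),cv2.imread("pics/top0.png")]))
E
```

```text
pics
{'clock': 0.0, 'joint_positions': [-1.315, 0.334, 0.04, 1.466, -0.013, 1.343, -0.058], 'joint_velocities': [0.0, 0.001, 0.001, 0.0, 0.001, -0.001, -0.002], 'joint_torque': [-0.001, -65.856, 1.365, -40.556, 0.017, 0.012, 0.0], 'tool_pos': [0.226, 0.609, 0.23], 'eef_rot': [-3.14, 0.0, 2.787], 'wrist_force': [-0.086, -0.146, 0.413], 'moment': [0.01, 0.038, -0.036], 'grasp_force': 0.0, 'grip_width': 0.085}
side {'vertical_fov': 47.05483584335552, 'cx': 250.8932835435778, 'cy': 201.8328318989693, 'rvec': array([ 2.20397495, -0.72551463,  0.33414185]), 'tvec': array([-0.38608538,  0.26039469,  1.40362351])}
top {'vertical_fov': 53.95802159795161, 'cx': 261.2411911624373, 'cy': 196.74623710780196, 'rvec': array([ 2.1221046 , -2.16606728,  0.15214838]), 'tvec': array([0.00136357, 0.52144145, 1.21254088])}
{'vertical_fov': 65.70646984690485, 'cx': 250.98559784965667, 'cy': 191.5514531574833, 'mount': array([[-9.00509675e-04, -9.57175751e-01, -2.89506080e-01,
         7.34921758e-02],
       [ 9.99999435e-01, -6.98574698e-04, -8.00848139e-04,
         1.03644561e-03],
       [ 5.64310797e-04, -2.89506638e-01,  9.57175840e-01,
        -1.42407280e-01],
       [ 0.00000000e+00,  0.00000000e+00,  0.00000000e+00,
         1.00000000e+00]])}
```

View pics/top0.png

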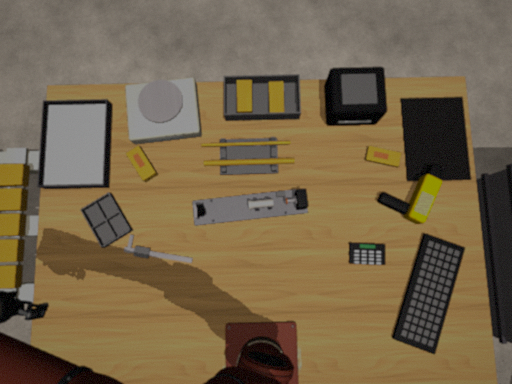

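View pics/side0.png

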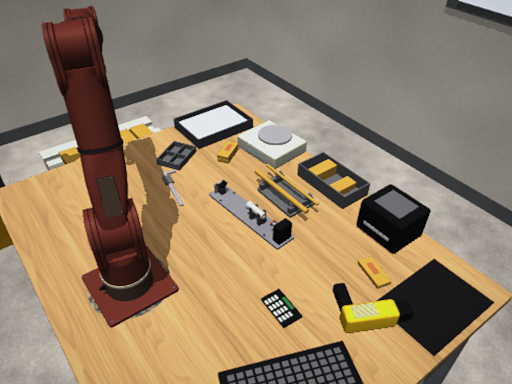

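The top view shows two rods at rows 143 and 161 (cols 202–294). The stand runs from col 193 to 308, with the tube at about (261,204) and the housing at (301,199), so the feed direction is roughly world −y. The side view agrees.

```bash
cat > h.py <<'E'
import cv2,numpy as np
from scipy.spatial.transform import Rotation as R
from cell import r,optics
def toolT():
    s=r.read_state(); T=np.eye(4); T[:3,:3]=R.from_euler('xyz',s['eef_rot']).as_matrix(); T[:3,3]=s['tool_pos']; return T
def ray(name,px,T=None):
    "origin and directions (world) of pixels"
    m=optics.camera_model(name); f=192/np.tan(np.radians(m['vertical_fov'])/2)
    p=(np.atleast_2d(px)-[m['cx'],m['cy']])/f
    if name=='wrist':
        a=np.linalg.norm(p,axis=1,keepdims=True)+1e-12
        d=np.hstack([p/a*np.sin(a),np.cos(a)]); W=T@m['mount']
        return W[:3,3],d@W[:3,:3].T
    M=R.from_rotvec(m['rvec']).as_matrix()
    return -M.T@m['tvec'],np.hstack([p,np.ones((len(p),1))])@M
def plane(name,px,z,T=None):
    o,d=ray(name,px,T); return o+d*((z-o[2])/d[:,2:])
def proj(name,P,T=None):
    m=optics.camera_model(name); f=192/np.tan(np.radians(m['vertical_fov'])/2); P=np.atleast_2d(P)
    if name=='wrist':
        W=np.linalg.inv(T@m['mount']); q=P@W[:3,:3].T+W[:3,3]
        n=np.linalg.norm(q[:,:2],axis=1,keepdims=True); return q[:,:2]/n*np.arctan2(n,q[:,2:])*f+[m['cx'],m['cy']]
    q=P@R.from_rotvec(m['rvec']).as_matrix().T+m['tvec']; return q[:,:2]/q[:,2:]*f+[m['cx'],m['cy']]
E
python3 - <<'E'
from h import *
im=cv2.imread('pics/top0.png'); hsv=cv2.cvtColor(im,cv2.COLOR_BGR2HSV)
# rods: per column centroid of brassy pixels, compared with tabletop
sub=im[134:172,196:300]; 
m=cv2.inRange(hsv,(18,150,90),(32,255,255)); 
for a,b,nm in((138,149,'upper'),(154,167,'lower')):
    mm=np.zeros_like(m); mm[a:b,196:300]=m[a:b,196:300]
    n,l,st,c=cv2.connectedComponentsWithStats(mm); i=1+np.argmax(st[1:,4]); ys,xs=np.where(l==i)
    mid=(xs>222)&(xs<276); print(nm,st[i],'width',mid.sum()/len(set(xs[mid])))
    k=np.polyfit(xs[mid],ys[mid],1); e=np.array([[st[i][0]-.5,0],[st[i][0]+st[i][2]-.5,0]],float); e[:,1]=np.polyval(k,e[:,0])
    P=plane('top',e,0.05); print(P,P.mean(0),np.linalg.norm(P[0]-P[1]),np.arctan2(*(P[1]-P[0])[[1,0]]))
crop=im[130:235,185:315]; cv2.imwrite('pics/crop.png',cv2.resize(crop,None,fx=6,fy=5.7,interpolation=cv2.INTER_CUBIC))
# stand rough: base corners via px
P=plane('top',[[199,211],[250,204.5],[273,203],[302,199]],0.055);print(P)
E
```

```text
upper [201 140  90   7 307] width 3.018867924528302
[[ 0.6996969   0.19077439  0.05      ]
 [ 0.70309263 -0.11118071  0.05      ]] [0.70139477 0.03979684 0.05      ] 0.30197419984726676 -1.5595509668127068
lower [203 157  92   9 513] width 5.264150943396227
[[ 0.6369091   0.18390923  0.05      ]
 [ 0.64129402 -0.12256058  0.05      ]] [0.63910156 0.03067432 0.05      ] 0.3065011758263471 -1.5564894661502453
[[ 0.47621879  0.19411643  0.055     ]
 [ 0.49408434  0.02779417  0.055     ]
 [ 0.49745452 -0.0472945   0.055     ]
 [ 0.5086497  -0.14227566  0.055     ]]
```

View pics/crop.png

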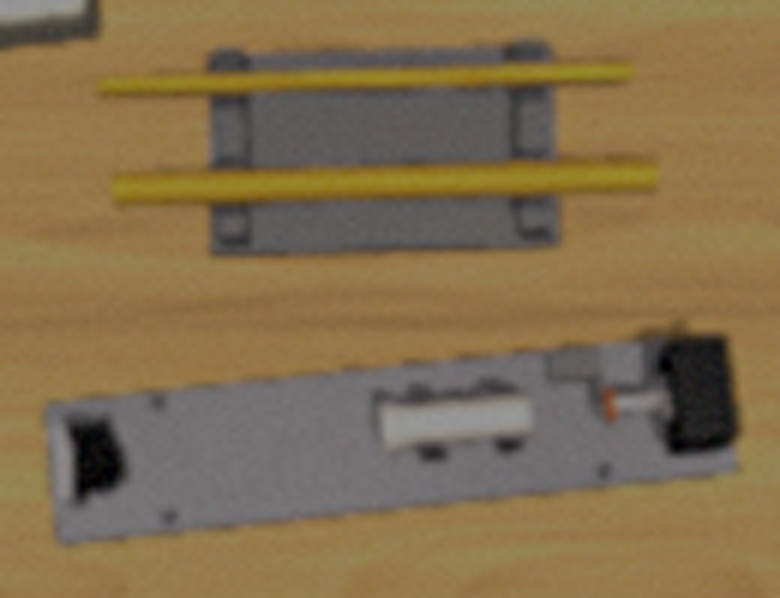

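The enlarged crop shows the thin rod as the far one (crop row ~78, cols 98–632). On the stand, the stop plate is at crop (65,460), the mouth at (380,428), the tube exit at (532,412) and the contact at (608,403). I'll hover over the stand first for a close wrist view.

```bash
cat >> h.py <<'E'
def goal(pos,yaw,tilt=0.):
    "shift (mm, tool axes) and rotvec from now; yaw = direction of tool x; tilt>0 = nose(-tool x end) down"
    T=toolT(); G=R.from_euler('z',yaw)*R.from_euler('y',-tilt)*R.from_euler('x',np.pi)
    R0=R.from_matrix(T[:3,:3]); print('shift',np.round(R0.inv().apply(np.array(pos)-T[:3,3])*1000,1),'rot',np.round((R0.inv()*G).as_rotvec(),4))
E
python3 -c "
from h import *
goal([.49,.03,.25],1.66)"
```

```text
shift [-449.  -451.3  -18.7] rot [-1.2000e-03  9.0000e-04  1.1269e+00]
```

Call:
{"fn": "move_arm", "kwargs": {"motion": [-225,-225,-19,0,0,0.6,0.4,-225,-225,-19,0,0,0.6,0.4,-225,-225,-19,0,0,0.6,0.4,-225,-225,-19,0,0,0.6,0.4,-225,-225,-19,0,0,0.6,0.4,-225,-225,-19,0,0,0.6,0.4,-225,-225,-19,0,0,0.6,0.4,-225,-225,-19,0,0,0.6,0.4]}}

```text
clock: 0.77
tool_pos: [0.3602, 0.3163, 0.2505]
eef_rot: [-3.141, 0.0, 2.183]
wrist_force: [0.8, -0.6, 0.9]
grip_width: 0.034
grasp_force: 0.0
```

```bash
python3 -c "
from h import *
goal([.49,.03,.25],1.66)"
```

```text
shift [-308.8  -58.4    0.6] rot [-1.000e-04  3.000e-04  5.234e-01]
```

Call:
{"fn": "move_arm", "kwargs": {"motion": [-309,-58,0,0,0,0.523,0.4,-309,-58,0,0,0,0.523,0.4,-309,-58,0,0,0,0.523,0.4,-309,-58,0,0,0,0.523,0.4,-309,-58,0,0,0,0.523,0.4,-309,-58,0,0,0,0.523,0.4,-309,-58,0,0,0,0.523,0.4,-309,-58,0,0,0,0.523,0.4]}}

```text
clock: 1.43
tool_pos: [0.4908, 0.0295, 0.2505]
eef_rot: [3.141, 0.001, 1.659]
wrist_force: [0.1, 0.0, 0.2]
grip_width: 0.0345
grasp_force: 0.0
```

```bash
python3 -c "
from h import *
T=toolT(); im=optics.capture('wrist'); cv2.imwrite('pics/w1.png',im); np.save('T1.npy',T)
print(T[:3,3],r.read_state()['joint_positions'],r.read_state()['joint_velocities'])
cv2.imwrite('pics/w1b.png',cv2.resize(im,(800,600),interpolation=cv2.INTER_CUBIC))"
```

```text
[0.49075759 0.0294918  0.25052658] [-0.77939179 -0.03007855  0.62891756  1.83583616  0.02009807  1.32906074
 -0.0703165 ] [-0.03398639 -0.02399163 -0.06720566  0.02567503  0.00980442  0.01060274
 -0.13674788]
```

View pics/w1b.png

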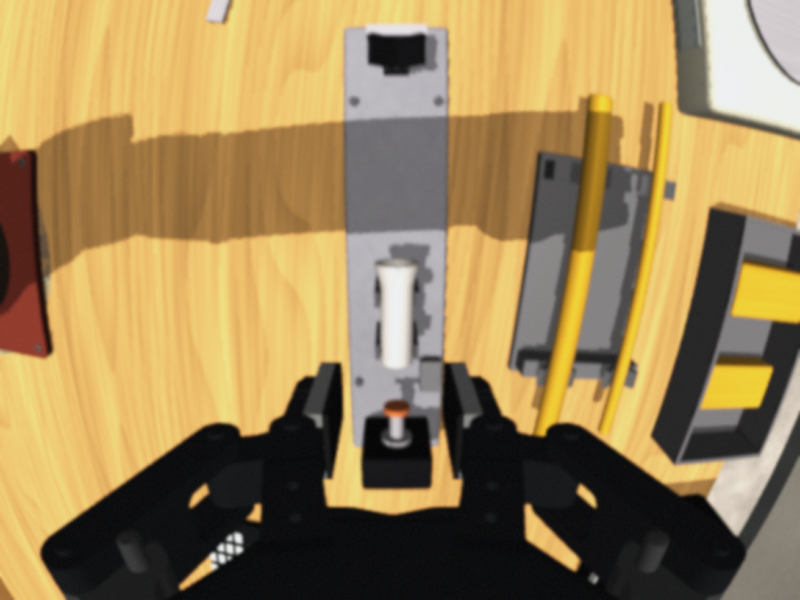

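The wrist view shows the stand near-vertical at col ~397: plate at row 28, mouth at row 262, exit at row 366, orange contact at row 408. The thin rod runs from (665,105) to (605,430). Next I'll compute positions from it.

Run:
```python
from h import *
T=np.load('T1.npy'); im=cv2.imread('pics/w1.png'); hsv=cv2.cvtColor(im,cv2.COLOR_BGR2HSV)
def big(m,box):
    x0,x1,y0,y1=box; mm=np.zeros_like(m); mm[y0:y1,x0:x1]=m[y0:y1,x0:x1]
    n,l,st,c=cv2.connectedComponentsWithStats(mm); i=1+np.argmax(st[1:,4]); return (l==i),st[i],c[i]
def line(px,z): 
    P=plane('wrist',px,z,T); k=np.polyfit(P[:,1],P[:,0],1); return P,k
# tube
m,st,c=big(cv2.inRange(hsv,(0,0,165),(180,70,255)),(230,280,160,240)); print('tube',st)
rows=np.arange(st[1]+4,st[1]+st[3]-4); px=np.array([[np.where(m[y])[0].mean(),y] for y in rows])
P,k=line(px,.055); print('tube axis slope dx/dy',k[0],'mid',P.mean(0), 'x at y=.03',np.polyval(k,.03), 'angle feed',np.arctan2(-1,-k[0]))
print('ends',plane('wrist',[[px[0,0],st[1]-.5],[px[-1,0],st[1]+st[3]-.5]],.055,T), plane('wrist',[[px[0,0],st[1]-.5]],.073,T), 'exit top',plane('wrist',[[px[-1,0],st[1]+st[3]-.5]],.071,T))
m,st,c=big(cv2.inRange(hsv,(3,150,80),(14,255,255)),(230,280,240,285)); print('contact',st,c,plane('wrist',[c],.056,T),plane('wrist',[[c[0],st[1]-.5]],.064,T))
m,st,c=big(cv2.inRange(hsv,(0,0,200),(180,40,255)),(225,285,5,40)); print('plate',st,c,plane('wrist',[c,[c[0],st[1]-.5],[c[0],st[1]+st[3]-.5]],.05425,T))
# base edges at z=.012 : grey (low sat) left edge rows 70..200
L=[];Rr=[]
for y in list(range(72,145,3))+list(range(155,200,3)):
    s=hsv[y,:,1]<80; xs=np.where(s[210:295])[0]+210; L.append([xs.min()-.5,y]); Rr.append([xs.max()+.5,y])
for E in(L,Rr):
    P,k=line(np.array(E),.012); print('edge',k[0],np.polyval(k,.03),np.std(P[:,0]-np.polyval(k,P[:,1])))
# rods
g=cv2.inRange(hsv,(20,190,100),(32,255,255))
m,st,c=big(g,(380,435,60,280)); print('thin?',st)
rows=np.arange(st[1]+3,st[1]+st[3]-3); px=np.array([[np.where(m[y])[0].mean(),y] for y in rows]); w=[m[y].sum() for y in rows]; print(np.median(w))
ok=np.abs(np.array(w)-np.median(w))<2; P,k=line(px[ok],.05); print('thin',k,np.polyval(k,.01),np.polyval(k,.04),P[0],P[-1],np.std(P[:,0]-np.polyval(k,P[:,1])))
```

```text
tube [ 230  160   38   80 2285]
tube axis slope dx/dy -0.11875473663886874 mid [ 0.48909333 -0.009361    0.055     ] x at y=.03 0.4844190263072913 angle feed -1.452595167143396
ends [[ 0.47670252  0.03900142  0.055     ]
 [ 0.49628148 -0.06154034  0.055     ]] [[0.47713398 0.04246438 0.073     ]] exit top [[ 0.49573783 -0.05370099  0.071     ]]
contact [247 260  14   7  75] [253.4        262.97333333] [[ 0.50550796 -0.09478646  0.056     ]] [[ 0.50454694 -0.0849284   0.064     ]]
plate [233  16  41   5 185] [253.22702703  17.89189189] [[0.47859342 0.20449111 0.05425   ]
 [0.4783355  0.20745195 0.05425   ]
 [0.47887337 0.20127871 0.05425   ]]
edge -0.08912096473623708 0.45228003260477373 0.0004207493868603255
edge -0.09046550906663765 0.5362651695063952 0.0004447006378862676
thin? [ 384   66   45  211 1323]
6.0
thin [-0.00719452  0.70236115] 0.7022892027920133 0.7020733673307605 [0.70091369 0.18187488 0.05      ] [ 0.70326945 -0.10703633  0.05      ] 0.00035044211704569997
```

Run:
```python
from h import *
T=np.load('T1.npy'); im=cv2.imread('pics/w1.png'); g=cv2.cvtColor(im,cv2.COLOR_BGR2GRAY)
print('col profile',[(y,int(g[y,249:258].mean())) for y in list(range(162,176))+list(range(228,270))])
for y in (180,190,200,215,225): print(y,g[y,236:272].tolist())
for row,z in((167.,.073),(171,.055),(235,.071),(235,.055)): print(row,z,plane('wrist',[[253.5,row]],z,T))
goal([.7022,.0085,.11],1.578)
```

```text
col profile [(162, 117), (163, 119), (164, 123), (165, 133), (166, 149), (167, 159), (168, 163), (169, 166), (170, 181), (171, 206), (172, 226), (173, 234), (174, 236), (175, 237), (228, 237), (229, 237), (230, 237), (231, 237), (232, 236), (233, 234), (234, 228), (235, 212), (236, 191), (237, 177), (238, 173), (239, 172), (240, 169), (241, 162), (242, 149), (243, 139), (244, 139), (245, 146), (246, 155), (247, 160), (248, 161), (249, 162), (250, 164), (251, 167), (252, 168), (253, 166), (254, 155), (255, 129), (256, 92), (257, 62), (258, 48), (259, 47), (260, 47), (261, 54), (262, 76), (263, 110), (264, 138), (265, 153), (266, 161), (267, 167), (268, 168), (269, 170)]
180 [181, 179, 172, 151, 109, 77, 100, 148, 189, 211, 224, 231, 236, 238, 239, 239, 239, 239, 240, 240, 239, 238, 236, 232, 225, 213, 197, 172, 135, 91, 67, 79, 97, 108, 113, 120]
190 [179, 177, 168, 144, 119, 102, 95, 118, 161, 195, 214, 226, 232, 235, 238, 239, 240, 240, 240, 239, 238, 238, 234, 228, 216, 200, 177, 146, 109, 94, 96, 100, 102, 105, 109, 128]
200 [176, 177, 177, 178, 179, 178, 176, 175, 184, 201, 216, 227, 233, 237, 238, 239, 240, 240, 240, 239, 239, 237, 232, 226, 212, 195, 171, 142, 116, 106, 105, 105, 106, 105, 107, 118]
215 [171, 172, 169, 152, 118, 74, 70, 115, 165, 200, 219, 228, 234, 237, 239, 239, 240, 240, 239, 238, 237, 234, 230, 220, 205, 185, 157, 120, 78, 50, 61, 102, 137, 153, 160, 166]
225 [171, 171, 167, 153, 129, 107, 99, 115, 154, 194, 218, 229, 233, 237, 238, 239, 240, 240, 239, 238, 236, 232, 227, 216, 198, 177, 150, 117, 93, 90, 103, 127, 151, 166, 168, 168]
167.0 0.073 [[0.49367996 0.03546423 0.073     ]]
171 0.055 [[0.49460667 0.02685479 0.055     ]]
235 0.071 [[ 0.50117475 -0.047199    0.071     ]]
235 0.055 [[ 0.50198866 -0.05471515  0.055     ]]
shift [-35.9 208.  140.9] rot [0.0013 0.0017 0.078 ]
```

Call:
{"fn": "move_arm", "kwargs": {"motion": [-36,208,141,0.001,0.002,0.078,0.4,-36,208,141,0.001,0.002,0.078,0.4,-36,208,141,0.001,0.002,0.078,0.4,-36,208,141,0.001,0.002,0.078,0.4,-36,208,141,0.001,0.002,0.078,0.4,-36,208,141,0.001,0.002,0.078,0.4,-36,208,141,0.001,0.002,0.078,0.4,-36,208,141,0.001,0.002,0.078,0.4]}}

```text
clock: 2.15
tool_pos: [0.6996, 0.0176, 0.105]
eef_rot: [-3.134, 0.001, 1.585]
wrist_force: [0.4, -0.3, 0.9]
grip_width: 0.0342
grasp_force: 0.0
```

Run:
```python
from h import *
T=toolT(); im=optics.capture('wrist'); cv2.imwrite('pics/w2.png',im); np.save('T2.npy',T)
hsv=cv2.cvtColor(im,cv2.COLOR_BGR2HSV); g=cv2.inRange(hsv,(20,190,90),(32,255,255))
n,l,st,c=cv2.connectedComponentsWithStats(g)
for i in range(1,n):
    if st[i][4]>150:
        ys,xs=np.where(l==i); print(st[i]); 
        rows=np.arange(st[i][1]+3,st[i][1]+st[i][3]-3,1); px=np.array([[np.where(l[y]==i)[0].mean(),y] for y in rows]); P=plane('wrist',px,.05,T); k=np.polyfit(P[:,1],P[:,0],1); print(k,np.polyval(k,.0085),P[0],P[-1])
goal([.7022,.0085,.031],1.578)
```

```text
[ 144    0   38  279 5670]
[-0.02213289  0.63779033] 0.6376022003025167 [0.63392851 0.16571479 0.05      ] [ 0.63232705 -0.03913561  0.05      ]
[ 246    0   19  330 3894]
[-0.01192858  0.70250196] 0.702400569494611 [0.70094495 0.16200224 0.05      ] [ 0.70369009 -0.09038014  0.05      ]
[ 399  146  110   69 2945]
[0.33754319 0.82203758] 0.8249067009508705 [0.83139682 0.06800318 0.05      ] [0.82906418 0.01845767 0.05      ]
[386 252  85  21 927]
[0.91736618 0.88046929] 0.8882669060776065 [ 0.86440163 -0.02323959  0.05      ] [ 0.83494708 -0.03497221  0.05      ]
shift [-9.2  2.8 76.7] rot [-0.004  -0.0005  0.0072]
```

View pics/w2.png

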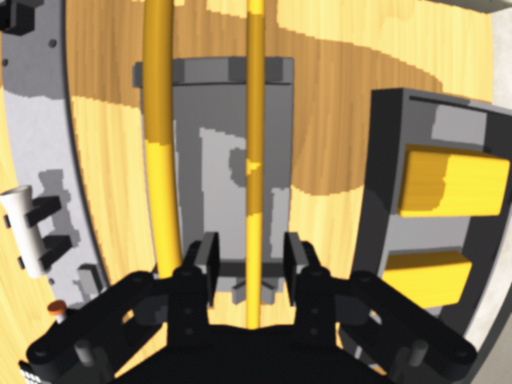

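The fingers straddle the thin rod at (255,200), with the thick rod clear at (165,200). I'll descend and grip.

Call:
{"fn": "move_arm", "kwargs": {"motion": [-9,3,40,-0.004,0,0.005,0.4,-9,3,60,-0.004,0,0.005,0.4,-9,3,77,-0.004,0,0.005,0.4,-9,3,77,-0.004,0,0.005,0.4,-9,3,77,-0.004,0,0.005,0.4,-9,3,77,-0.004,0,0.005,0.4]}}

```text
clock: 2.7
tool_pos: [0.7042, 0.0096, 0.0353]
eef_rot: [3.135, -0.003, 1.581]
wrist_force: [0.3, -0.2, 0.4]
grip_width: 0.0343
grasp_force: 0.0
```

```bash
python3 -c "
from h import *
print(r.read_state()['tool_pos'],r.read_state()['wrist_force'])
goal([.7023,.0085,.031],1.580)"
```

```text
[0.70415187 0.00964081 0.03527761] [ 0.3258313  -0.22667306  0.36922628]
shift [-1.1 -1.9  4.3] rot [ 0.0062 -0.0028  0.0011]
```

Call:
{"fn": "move_arm", "kwargs": {"motion": [0,0,0,0,0,0,0.4,0,0,0,0,0,0,0.4,0,0,0,0,0,0,0.4]}}

```text
clock: 2.95
tool_pos: [0.7039, 0.0094, 0.0336]
eef_rot: [3.137, -0.002, 1.581]
wrist_force: [-0.4, 0.8, 0.6]
grip_width: 0.0344
grasp_force: 0.0
```

```bash
python3 -c "
from h import *
print(r.read_state()['tool_pos'],r.read_state()['wrist_force'],r.read_state()['joint_velocities'])
goal([.7023,.0085,.031],1.580)"
```

```text
[0.70386054 0.00939662 0.03359405] [-0.3890074   0.79631079  0.62737833] [ 0.0031778   0.01019371 -0.00160123  0.00243835 -0.00134889 -0.00111262
  0.00097941]
shift [-0.9 -1.6  2.6] rot [ 0.0046 -0.0023  0.0009]
```

Call:
{"fn": "move_arm", "kwargs": {"motion": [-1,-1.6,2.5,0.004,-0.002,0,0.4,-1,-1.6,2.5,0.004,-0.002,0,0.4,-1,-1.6,2.5,0.004,-0.002,0,0,-1,-1.6,2.5,0.004,-0.002,0,0,-1,-1.6,2.5,0.004,-0.002,0,0,-1,-1.6,2.5,0.004,-0.002,0,0,-1,-1.6,2.5,0.004,-0.002,0,0,-1,-1.6,2.5,0.004,-0.002,0,0]}}

```text
clock: 3.62
tool_pos: [0.7015, 0.0082, 0.0297]
eef_rot: [-3.14, 0.0, 1.581]
wrist_force: [-2.7, -0.1, 1.5]
grip_width: 0.0099
grasp_force: 58.4
```

```bash
python3 -c "
from h import *
s=r.read_state();print(s['tool_pos'],s['eef_rot'],s['wrist_force'],s['moment'])"
```

```text
[0.70146246 0.00820781 0.0297172 ] [-3.13995069e+00  5.11732665e-05  1.58067125e+00] [-2.71750272 -0.09559233  1.50036799] [ 0.04556023  0.42099085 -0.00156242]
```

```bash
cat >> h.py <<'E'
M=np.array([.4942,.0308,.055]); FY=-1.4812; F=np.array([np.cos(FY),np.sin(FY),0])
def G(tilt): return R.from_euler('z',FY+np.pi)*R.from_euler('y',-tilt)*R.from_euler('x',np.pi)
def axis(back=.0203):
    "grasped axis point in mouth frame (mm): feed, lateral, up; and tilt"
    T=toolT(); p=T[:3,3]-T[:3,2]*back-M; n=np.array([-F[1],F[0],0])
    print('axis mm',np.round(1000*np.array([p@F,p@n,p[2]]),1),'tilt',round(T[2,0],4),'yaw err',round(np.arctan2(T[1,0],T[0,0])-FY-np.pi,4))
def to(xg,tilt=.035,up=0.,lat=0.,z=None,back=.0203):
    "goal with the axis at feed xg (mm); z default on the entry line"
    if z is None: z=tilt*(40-xg)
    p=M+(F*xg+np.array([-F[1],F[0],0])*lat+np.array([0,0,z+up]))/1000
    goal(p+G(tilt).as_matrix()[:,2]*back,FY+np.pi,tilt)
E
python3 -c "
from h import *
axis(); to(-126,up=60)"
```

```text
axis mm [ 41.  204.4  -5. ] tilt -0.0001 yaw err -0.0797
shift [ 150.9 -217.2  -70.5] rot [-0.0002  0.035  -0.0797]
```

Call:
{"fn": "move_arm", "kwargs": {"motion": [0,0,-40,0,0,0,0,0,0,-85,0,0,0,0,0,0,-85,0,0,0,0,0,0,-85,0,0,0,0,0,0,-85,0,0,0,0]}}

```text
clock: 4.03
tool_pos: [0.7016, 0.0085, 0.1142]
eef_rot: [-3.14, -0.0, 1.581]
wrist_force: [-0.3, 0.1, -3.8]
grip_width: 0.0098
grasp_force: 59.1
```

```bash
python3 -c "
from h import *
axis(); to(-126,up=50)"
```

```text
axis mm [ 40.8 204.6  79.5] tilt 0.0002 yaw err -0.0794
shift [ 150.7 -217.2   24. ] rot [ 0.0002  0.0348 -0.0794]
```

Call:
{"fn": "move_arm", "kwargs": {"motion": [151,-217,24,0,0.035,-0.079,0,151,-217,24,0,0.035,-0.079,0,151,-217,24,0,0.035,-0.079,0,151,-217,24,0,0.035,-0.079,0,151,-217,24,0,0.035,-0.079,0,151,-217,24,0,0.035,-0.079,0,151,-217,24,0,0.035,-0.079,0,151,-217,24,0,0.035,-0.079,0]}}

```text
clock: 4.7
tool_pos: [0.4779, 0.16, 0.0886]
eef_rot: [-3.136, -0.035, 1.666]
wrist_force: [1.7, 0.3, -2.4]
grip_width: 0.0102
grasp_force: 59.4
```

Call:
{"fn": "move_arm", "kwargs": {"motion": [0,0,0,0,0,0,0,0,0,0,0,0,0,0,0,0,0,0,0,0,0]}}

```text
clock: 4.95
tool_pos: [0.4839, 0.1561, 0.0906]
eef_rot: [3.142, -0.034, 1.658]
wrist_force: [0.3, 0.2, -3.6]
grip_width: 0.0102
grasp_force: 59.4
```

```bash
python3 -c "
from h import *
axis(); to(-126); to(-126,up=20)
T=toolT(); np.save('T3.npy',T); im=optics.capture('wrist'); cv2.imwrite('pics/w3.png',im)
t=optics.capture('top'); s=optics.capture('side'); cv2.imwrite('pics/t3.png',t); cv2.imwrite('pics/s3.png',s)"
```

```text
axis mm [-125.     0.9   55.9] tilt 0.0339 yaw err -0.0022
shift [-0.7 -0.9 50.1] rot [ 0.0001  0.001  -0.0022]
shift [ 0.  -0.9 30.1] rot [ 0.0001  0.001  -0.0022]
```

View pics/w3.png

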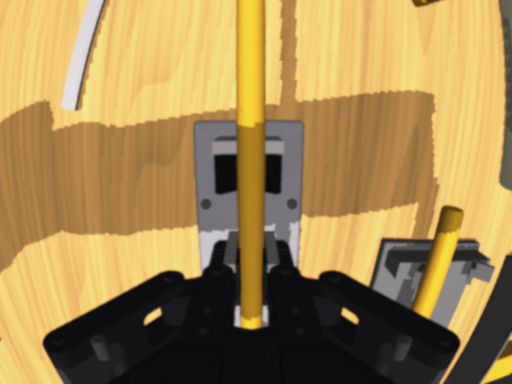

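Wrist view: the rod is centred on the stop plate (plate cols 211–284, rod col 251). I'll check the nose in the top and side views.

Run:
```python
from h import *
t=cv2.imread('pics/t3.png');s=cv2.imread('pics/s3.png')
a=cv2.resize(t[165:235,180:320],(790,395),interpolation=cv2.INTER_CUBIC); b=cv2.resize(s[165:250,190:310],(280,198),interpolation=cv2.INTER_CUBIC)
b=cv2.resize(s[170:250,195:310],(288,200),interpolation=cv2.INTER_CUBIC); c=np.zeros((200,790,3),np.uint8); c[:,:288]=b
cv2.imwrite('pics/c3.png',np.vstack([a,c]))
nose=M+(F*-6)/1000+[0,0,.0516]; print(proj('top',nose),proj('side',nose),proj('top',M),proj('side',M))
```

```text
[[246.55589981 202.63717561]] [[247.80431311 192.69913372]] [[249.07786531 204.48381261]] [[248.87187954 204.27917209]]
```

View pics/c3.png

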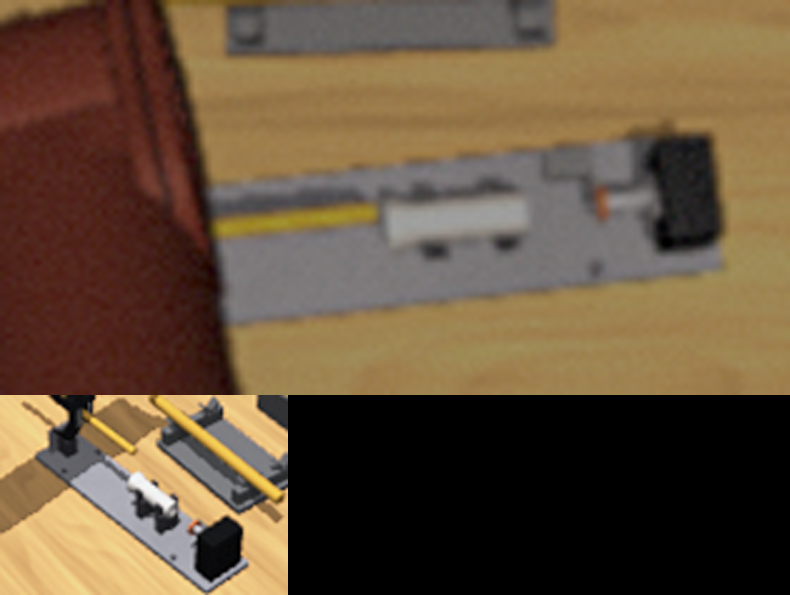

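Top crop: the nose is at crop (378,212), about 5 mm short of the mouth (385,218) and in line with it. I'll descend, backing off slightly.

Call:
{"fn": "move_arm", "kwargs": {"motion": [2,-1,25,0,0.001,-0.002,0,2,-1,40,0,0.001,-0.002,0,2,-1,50,0,0.001,-0.002,0,2,-1,50,0,0.001,-0.002,0,2,-1,50,0,0.001,-0.002,0,2,-1,50,0,0.001,-0.002,0]}}

```text
clock: 5.6
tool_pos: [0.4827, 0.1606, 0.0419]
eef_rot: [3.14, -0.036, 1.661]
wrist_force: [0.4, 0.1, -2.8]
grip_width: 0.0096
grasp_force: 59.4
```

Run:
```python
from h import *
axis(); to(-128); to(-88)
t=optics.capture('top');s=optics.capture('side'); cv2.imwrite('pics/t4.png',t);cv2.imwrite('pics/s4.png',s)
a=cv2.resize(t[185:220,215:320],(790,263),interpolation=cv2.INTER_CUBIC); b=cv2.resize(s[185:225,215:305],(790,330),interpolation=cv2.INTER_CUBIC)
cv2.imwrite('pics/c4.png',np.vstack([a,b]))
```

```text
axis mm [-1.296e+02  1.000e-01  7.100e+00] tilt 0.036 yaw err 0.0009
shift [-1.6 -0.1  1.2] rot [ 0.0012 -0.0011  0.0009]
shift [-41.7  -0.2   1.2] rot [ 0.0012 -0.0011  0.0009]
```

View pics/c4.png

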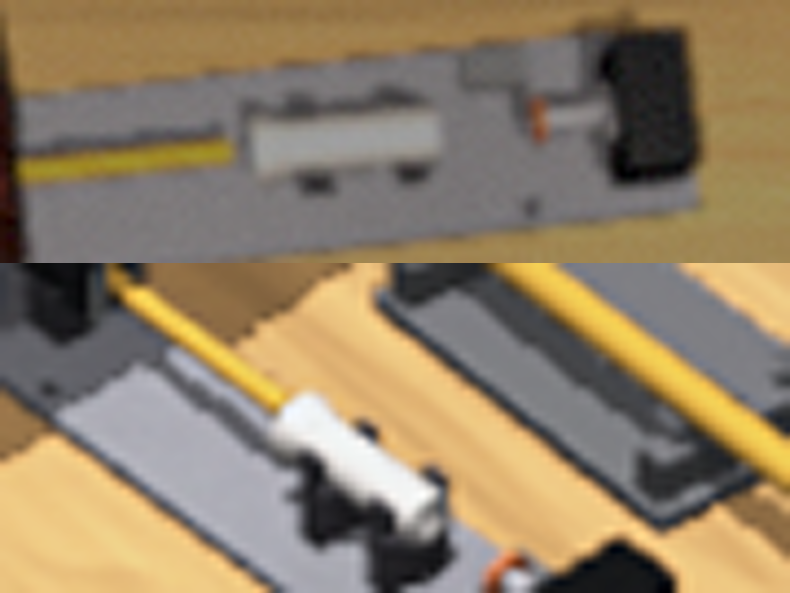

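Both views show the rod aligned with the mouth (top crop: rod nose (232,151), mouth (255,149)). I'll feed it in gradually.

Call:
{"fn": "move_arm", "kwargs": {"motion": [-6,0,1,0.001,-0.001,0.001,0,-12,0,1,0.001,-0.001,0.001,0,-18,0,1,0.001,-0.001,0.001,0,-24,0,1,0.001,-0.001,0.001,0,-30,0,1,0.001,-0.001,0.001,0,-30,0,1,0.001,-0.001,0.001,0]}}

```text
clock: 6.2
tool_pos: [0.4849, 0.1291, 0.0391]
eef_rot: [-3.141, -0.035, 1.659]
wrist_force: [-0.2, -0.8, -3.0]
grip_width: 0.0096
grasp_force: 59.4
```

```bash
python3 -c "
from h import *
s=r.read_state();axis();to(-50);print(s['wrist_force'],s['moment'])"
```

```text
axis mm [-98.   -0.5   4.3] tilt 0.0345 yaw err -0.0016
shift [-48.    0.6  -0.5] rot [-0.0007  0.0005 -0.0016]
[-0.22520698 -0.84312114 -2.99251775] [-0.13770194 -0.03266298  0.00435514]
```

Call:
{"fn": "move_arm", "kwargs": {"motion": [-10,0.4,-0.5,0,0,0,0,-20,0.4,-0.5,0,0,0,0,-30,0.4,-0.5,0,0,0,0,-40,0.4,-0.5,0,0,0,0,-50,0.4,-0.5,0,0,0,0,-62,0.4,-0.5,0,0,0,0,-62,0.4,-0.5,0,0,0,0,-62,0.4,-0.5,0,0,0,0]}}

```text
clock: 6.87
tool_pos: [0.4907, 0.0683, 0.0374]
eef_rot: [-3.141, -0.035, 1.659]
wrist_force: [0.1, 0.0, -3.4]
grip_width: 0.01
grasp_force: 59.4
```

```bash
python3 -c "
from h import *
s=r.read_state();axis();print(s['wrist_force'],s['moment'])
cv2.imwrite('pics/t5.png',optics.capture('top'))
T=toolT();im=optics.capture('wrist');cv2.imwrite('pics/w5.png',im);np.save('T5.npy',T)
t=cv2.imread('pics/t5.png');cv2.imwrite('pics/c5.png',np.hstack([cv2.resize(t[185:220,245:320],(400,187)),cv2.resize(im,(250,187))]))
"
```

```text
axis mm [-36.9  -0.1   2.6] tilt 0.0349 yaw err -0.0015
[ 0.10721709  0.01114369 -3.35313843] [-0.0825055  -0.03385745 -0.00073344]
```

View pics/c5.png

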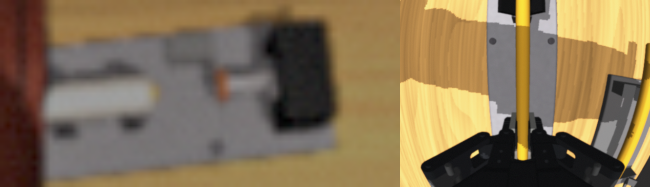

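The nose peeks out at the tube exit (crop (157,90)) and there is no side force. I'll lower slightly, release, slide back along the rod and regrip.

Call:
{"fn": "move_arm", "kwargs": {"motion": [0,0,1,0,-0.007,0,0,0,0,1,0,-0.007,0,0,0,0,1,0,-0.007,0,0.3,0,0,1,0,-0.007,0,0.4,0,0,1,0,-0.007,0,0.4]}}

```text
clock: 7.38
tool_pos: [0.4909, 0.0695, 0.0366]
eef_rot: [-3.141, -0.028, 1.661]
wrist_force: [-1.7, 0.8, 0.7]
grip_width: 0.0342
grasp_force: 0.0
```

Call:
{"fn": "move_arm", "kwargs": {"motion": [25,0,0,0,0,0,0.4,50,0,0,0,0,0,0.4,75,0,0,0,0,0,0.4,75,0,0,0,0,0,0.4,75,0,0,0,0,0,0.4,75,0,0,0,0,0,0.4]}}

```text
clock: 7.88
tool_pos: [0.484, 0.1434, 0.0385]
eef_rot: [-3.141, -0.028, 1.661]
wrist_force: [0.4, -0.3, -0.5]
grip_width: 0.0342
grasp_force: 0.0
```

```bash
python3 -c "
from h import *
s=r.read_state();axis();print(s['wrist_force'],s['grip_width']);to(-112,.028,z=3.6)
T=toolT();im=optics.capture('wrist');cv2.imwrite('pics/w6.png',im)
hsv=cv2.cvtColor(im,cv2.COLOR_BGR2HSV);g=cv2.inRange(hsv,(20,190,60),(32,255,255))
for y in range(0,260,20):
    x=np.where(g[y,200:310])[0]+200
    if len(x): P=plane('wrist',[[x.mean(),y]],.0605,T)[0]-M; print(y,x.min(),x.max(),np.round([P@F*1000,P@[-F[1],F[0],0]*1000],1))
"
```

```text
axis mm [-112.5   -0.     3.8] tilt 0.0277 yaw err 0.0004
[ 0.35006193 -0.29335356 -0.47462072] 0.03421940369449005
shift [-0.5  0.1  0.2] rot [-0.0006  0.0003  0.0004]
40 238 264 [-214.1    0.6]
60 238 264 [-205.5    0.6]
80 238 264 [-197.1    0.7]
100 238 264 [-188.8    0.6]
120 239 263 [-180.5    0.6]
140 239 263 [-172.3    0.6]
160 238 264 [-163.9    0.6]
180 238 265 [-155.3    0.8]
200 240 262 [-146.5    0.6]
220 240 262 [-137.3    0.6]
240 241 262 [-127.6    0.8]
```

Call:
{"fn": "move_arm", "kwargs": {"motion": [0,0,0,0,0,0,0,0,0,0,0,0,0,0,0,0,0,0,0,0,0,0,0,0,0,0,0,0,0,0,0,0,0,0,0,0,0,0,0,0,0,0]}}

```text
clock: 8.43
tool_pos: [0.4841, 0.1433, 0.0386]
eef_rot: [-3.141, -0.028, 1.66]
wrist_force: [0.1, -3.4, 3.5]
grip_width: 0.0098
grasp_force: 58.5
```

```bash
python3 -c "
from h import *
s=r.read_state();axis();print(s['wrist_force'],s['grip_width']);to(-112,.034);to(-80,.034)
T=toolT();im=optics.capture('wrist');cv2.imwrite('pics/w7.png',im)
hsv=cv2.cvtColor(im,cv2.COLOR_BGR2HSV);g=cv2.inRange(hsv,(20,190,60),(32,255,255))
print([(y,int((g[y,200:310]>0).sum())) for y in range(20,60,2)], g[:,240:262].sum(1).nonzero()[0].min())
y=g[:,240:262].sum(1).nonzero()[0].min()
for z in(.055,.063): P=plane('wrist',[[251,y-.5]],z,T)[0]-M;print(P@F*1000)
"
```

```text
axis mm [-112.4    0.     3.9] tilt 0.0276 yaw err -0.0004
[ 0.08365643 -3.39842948  3.51149995] 0.009767261285498523
shift [-0.2 -0.  -1.3] rot [-0.0005  0.0064 -0.0004]
shift [-32.2  -0.   -1.1] rot [-0.0005  0.0064 -0.0004]
[(20, 0), (22, 0), (24, 0), (26, 0), (28, 13), (30, 15), (32, 17), (34, 19), (36, 18), (38, 18), (40, 19), (42, 18), (44, 18), (46, 18), (48, 18), (50, 20), (52, 19), (54, 19), (56, 19), (58, 19)] 27
-221.52956887216106
-219.15693743343292
```

Call:
{"fn": "move_arm", "kwargs": {"motion": [0,0,-1.3,0,0.006,0,0,0,0,-1.3,0,0.006,0,0,-8,0,-1.3,0,0.006,0,0,-16,0,-1.3,0,0.006,0,0,-24,0,-1.3,0,0.006,0,0,-33,0,-1.3,0,0.006,0,0,-33,0,-1.3,0,0.006,0,0,-33,0,-1.3,0,0.006,0,0]}}

```text
clock: 9.15
tool_pos: [0.487, 0.1101, 0.0388]
eef_rot: [-3.141, -0.034, 1.659]
wrist_force: [0.3, -0.7, -1.7]
grip_width: 0.0099
grasp_force: 58.4
```

```bash
cat > chk.py <<'E'
from h import *
s=r.read_state();axis();print(s['wrist_force'],s['clock'])
T=toolT();im=optics.capture('wrist')
hsv=cv2.cvtColor(im,cv2.COLOR_BGR2HSV);g=cv2.inRange(hsv,(20,190,60),(32,255,255))
y=g[:,244:258].sum(1).nonzero()[0].min()
p=T[:3,3]-T[:3,2]*.0203+T[:3,0]*.106
P=plane('wrist',[[251,y-.5]],p[2]+.0045,T)[0]-M;print('tail',y,P@F*1000)
t=optics.capture('top');cv2.imwrite('pics/tl.png',t);cv2.imwrite('pics/wl.png',im)
h=cv2.cvtColor(t,cv2.COLOR_BGR2HSV);o=cv2.inRange(h,(0,110,70),(13,255,255));o[:190]=0;o[215:]=0;o[:,:275]=0;o[:,300:]=0
yx=np.argwhere(o);print('orange',len(yx),yx.mean(0)[::-1], (plane('top',[yx.mean(0)[::-1]],.06)[0]-M)@F*1000 if len(yx) else '')
E
python3 chk.py
```

```text
axis mm [-78.9  -0.1   4.1] tilt 0.0338 yaw err -0.0014
[ 0.30825689 -0.69003852 -1.68841104] 9.15
tail 27 -184.6735899949996
orange 7 [286.         200.14285714] 120.93989685056167
```

Call:
{"fn": "move_arm", "kwargs": {"motion": [-4,0,0,0,0,0.001,0,-8,0,0,0,0,0.001,0,-11,0,0,0,0,0.001,0,-11,0,0,0,0,0.001,0,-11,0,0,0,0,0.001,0]}}

```text
clock: 9.67
tool_pos: [0.4879, 0.1006, 0.0386]
eef_rot: [-3.141, -0.035, 1.66]
wrist_force: [-0.7, 3.8, -1.6]
grip_width: 0.0099
grasp_force: 58.4
```

```bash
python3 chk.py
```

```text
axis mm [-69.4   0.    3.9] tilt 0.0346 yaw err -0.0003
[-0.74953993  3.80367304 -1.5694411 ] 9.6667
tail 27 -175.17665239696814
orange 4 [287.25 200.25] 124.93565578400921
```

Call:
{"fn": "move_arm", "kwargs": {"motion": [-3,0,0,0,0,0,0,-6,0,0,0,0,0,0,-9,0,0,0,0,0,0,-9,0,0,0,0,0,0,-9,0,0,0,0,0,0,-9,0,0,0,0,0,0]}}

```text
clock: 10.27
tool_pos: [0.4886, 0.0925, 0.0382]
eef_rot: [-3.141, -0.035, 1.661]
wrist_force: [-0.9, 7.9, -0.9]
grip_width: 0.0101
grasp_force: 58.4
```

```bash
python3 chk.py; python3 -c "
from h import *
to(-60.6,.0,z=-1.75);to(-60.6,.01,z=0)"
```

```text
axis mm [-61.2  -0.1   3.5] tilt 0.0353 yaw err 0.0004
[-0.90743146  7.86786122 -0.87357385] 10.2667
tail 27 -166.99118991290544
orange 7 [289.71428571 200.        ] 132.9937778976045
shift [-1.6  0.1  5.2] rot [-0.0008 -0.0353  0.0005]
shift [-1.3  0.1  3.5] rot [-0.0008 -0.0253  0.0005]
```

Call:
{"fn": "move_arm", "kwargs": {"motion": [-0.8,0,1,0,-0.007,0,0,-1.2,0,2,0,-0.014,0,0,-1.4,0,3,0,-0.021,0,0,-1.6,0,4,0,-0.028,0,0,-1.6,0,4,0,-0.028,0,0]}}

```text
clock: 10.78
tool_pos: [0.4888, 0.0914, 0.0342]
eef_rot: [-3.141, -0.007, 1.661]
wrist_force: [-1.1, 7.7, -0.7]
grip_width: 0.0101
grasp_force: 58.5
```

```bash
python3 chk.py; python3 -c "
from h import *
to(-60.6,.0,z=-1.75);print(r.read_state()['moment'])"
```

```text
axis mm [-60.7   0.   -0.5] tilt 0.007 yaw err 0.001
[-1.05929525  7.66267991 -0.69612385] 10.7833
tail 25 -167.48231891089435
orange 6 [289.66666667 200.        ] 132.8399637464322
shift [-0.2 -0.   1.4] rot [-0.0005 -0.0075  0.0008]
[ 1.6547137   0.23568494 -0.03344404]
```

Call:
{"fn": "move_arm", "kwargs": {"motion": [-0.2,0,0.8,0,-0.004,0,0,-0.2,0,1.4,0,-0.007,0,0,-0.2,0,1.4,0,-0.007,0,0,-0.2,0,1.4,0,-0.007,0,0]}}

```text
clock: 11.22
tool_pos: [0.4889, 0.0912, 0.0339]
eef_rot: [-3.141, -0.001, 1.661]
wrist_force: [-7.0, 7.7, 16.0]
grip_width: 0.0102
grasp_force: 60.3
```

```bash
python3 chk.py; python3 -c "
from h import *
print(r.read_state()['moment'])"
```

```text
axis mm [-60.6   0.2  -0.8] tilt 0.0014 yaw err 0.0006
[-7.02256119  7.72461133 16.0171081 ] 11.2167
tail 25 -167.5001828641127
orange 6 [289.66666667 200.        ] 132.8399637464322
[ 1.45074756  1.46404049 -0.02537165]
```

Call:
{"fn": "move_arm", "kwargs": {"motion": [0,0,-0.3,0,0,0,0,1,0,-0.3,0,0,0,0,2,0,-0.3,0,0,0,0,2,0,-0.3,0,0,0,0]}}

```text
clock: 11.65
tool_pos: [0.4888, 0.0914, 0.0339]
eef_rot: [-3.141, 0.001, 1.66]
wrist_force: [-5.5, 0.1, 12.0]
grip_width: 0.0103
grasp_force: 59.8
```

```bash
python3 chk.py
```

```text
axis mm [-60.8   0.1  -0.8] tilt -0.0008 yaw err -0.0006
[-5.53975792  0.06304692 11.98264893] 11.65
tail 25 -167.66854012737232
orange 6 [289.66666667 200.        ] 132.8399637464322
```

Call:
{"fn": "move_arm", "kwargs": {"motion": [0,0,-0.5,0,0,0,0,0,0,-0.5,0,0,0,0.2,0,0,-0.5,0,0,0,0.35,0,0,-0.5,0,0,0,0.4,0,0,-0.5,0,0,0,0.4]}}

```text
clock: 12.17
tool_pos: [0.4887, 0.0911, 0.0334]
eef_rot: [-3.141, 0.001, 1.66]
wrist_force: [-0.2, -0.2, 0.4]
grip_width: 0.0345
grasp_force: 0.0
```

```bash
python3 chk.py
```

```text
axis mm [-60.6  -0.1  -1.3] tilt -0.0014 yaw err -0.0009
[-0.1532172  -0.21576109  0.38507384] 12.1667
tail 18 -170.44420159138718
orange 6 [288.66666667 200.        ] 129.60981935423553
```

The tail sprang back to −170 mm, the plate face, and the contact stands near 8 mm. I'll retreat straight up and check.

Call:
{"fn": "move_arm", "kwargs": {"motion": [0,0,-15,0,0,0,0.4,0,0,-40,0,0,0,0.4,0,0,-80,0,0,0,0.4,0,0,-120,0,0,0,0.4,0,0,-160,0,0,0,0.4,0,0,-160,0,0,0,0.4,0,0,-160,0,0,0,0.4,0,0,-160,0,0,0,0.4]}}

```text
clock: 12.93
tool_pos: [0.4885, 0.0917, 0.1932]
eef_rot: [-3.141, 0.001, 1.66]
wrist_force: [-0.5, -0.2, -0.6]
grip_width: 0.0335
grasp_force: 0.0
```

```bash
python3 -c "
from h import *
print(r.read_state()['tool_pos'])
w=optics.capture('wrist');s=optics.capture('side');t=optics.capture('top')
a=cv2.resize(w[0:300,150:360],(385,550),interpolation=cv2.INTER_CUBIC)
b=cv2.resize(s[170:250,200:300],(400,320),interpolation=cv2.INTER_CUBIC);c=cv2.resize(t[175:225,245:320],(400,230),interpolation=cv2.INTER_CUBIC)
cv2.imwrite('pics/f.png',np.hstack([a,np.vstack([b,c])]))"
```

```text
[0.48847568 0.09168458 0.19319856]
```

View pics/f.png

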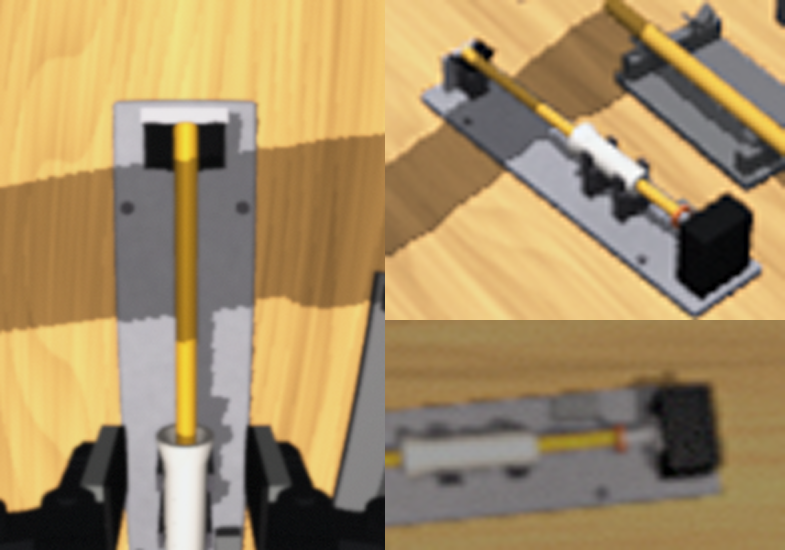

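The tail sits in the V-rest against the white plate at (186,122). The rod passes through the tube and its nose presses the contact at (680,213) in the side crop and (620,438) in the top crop. Everything else is undisturbed, so I'm handing in.

```bash
python3 -c "
from cell import sign_off
print(sign_off())"
```

```text
the job is handed in; nothing more can be done
None
```

The thin rod is through the guide tube, with its tail in the V-rest and the spring contact holding it against the stop plate; the gripper is clear, nothing else was moved, and the job was handed in at about 13 s on the clock.

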